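Pump a stroke into the handled beaker and put it on the stirrer

TASK

Stand the beaker with the handle on the bench with its mouth centred under the spout of the clamped pump bottle, press the pump head all the way down and let it come fully up again, then set the beaker down gently on the middle of the stirrer's round plate. Never work the pump without the beaker under the spout, keep the beaker upright throughout, and leave everything else where it stands.

Things in the scene. Friction and masses are not known exactly. Their poses are not given: they have to be found in the camera images.
- jug: the beaker with the handle (the jug): loose, white plastic, open at the top, 95 mm high, 60 mm outside diameter at the foot, 71 mm at the rim, walls 3 mm thick, about 0.1 kg; one C-shaped handle sticks out along its own -x. Origin: centre of its underside; z up.
- jug_grip (a point): middle of the jug handle's upright bar, 66.5 mm from the jug's axis along its -x, 68 mm above its underside. The handle is 12 mm thick across the jug's y (pinch it so, from above); the bar is 10 mm deep in x and spans 26 to 86 mm above the underside; its top arm, at 76 to 86 mm, joins it to the wall; 25 mm of open space between bar and wall.
- jug_mouth (a point): centre of the jug's open mouth, at rim height (95 mm above the underside, opening 65 mm across)
- dispenser: fixed pump dispenser: amber bottle, 75 mm in diameter, clamped to a short retort stand, white pump on its neck. Origin: on the bottle's axis at bench level; z up; the spout points along its own -x. Its grey base plate (10 mm thick, 100 mm wide) ends 45 mm in front of the axis: a beaker under the spout stands on the bare bench. The stand's rod, 210 mm high, is 83 mm behind the axis.
- pump_top (a point): centre of the top face of the pump's round thumb cap, on the bottle's axis (33 mm in diameter, 236 mm above the bench when up); press here straight down. It moves with the pump.
- spout_tip (a point): the lower end of the spout, 96 mm in front of the bottle's axis and 201 mm above the bench when up; the spout is a 9 mm tube and goes up and down with the pump
- pump (a joint): how far the pump head is pressed: 0 = up, 0.018 m = fully down against its stop; its spring needs about 4.5 N to start and 10 N to be fully down, and brings it back up when let go
- stirrer: fixed magnetic stirrer, a low grey box about 190 by 150 mm with a round white plate 135 mm in diameter on top. Origin: at bench level under the plate's centre; its control panel looks along its own -x (box from -110 to +80 mm in x, top of the box 66 mm high)
- plate_centre (a point): centre of the top face of the stirrer's round plate, 88 mm above the bench
- beaker: bystander: plain beaker without a handle, otherwise like the jug (95 mm high, 71 mm across); origin: centre of its underside
- flask: bystander: conical glass flask, 84 mm across the foot, 138 mm high; origin: centre of its underside
- media_bottle: bystander: screw-capped glass bottle, 86 mm in diameter, 176 mm high; origin: centre of its underside
- cylinder: bystander: slim measuring cylinder on a 62 mm foot, 171 mm high; origin: centre of its underside
- jar: bystander: squat screw-capped jar, 60 mm in diameter, 58 mm high; origin: centre of its underside
- dish: bystander: covered petri dish, 92 mm in diameter, 17 mm high; origin: centre of its underside
Things that resemble listed ones, but are neither listed nor needed, are in the scene too. Leave any purple or turquoise look-alike of the jug alone.

How it is judged:
By the outcome, as a careful person would: the job done as asked, in the order asked, and still so for the second after the job is handed in, with the robot touching nothing.
It also fails if it takes over 72 s, if anything falls off the work surface, if the arm or the gripper's body presses on something with over 40 N, if the wrist force passes 120 N, or if a joint passes its speed limit or range.

ROBOT

A 6-joint arm with a two-finger parallel gripper is mounted at the origin on the work surface. World frame = base frame: x ahead of the robot, y to its left, z up, the work surface at z = 0. Lengths are in mm, angles in rad, forces in N, time in s.
With the tool pointing down it reaches from about 275 to 850 mm from the base axis. Payload 5.2 kg.
Tool frame: the origin (TCP) lies on the centre line of the jaws, within the pads' length; the fingertips stand tips_ahead ahead of it and the grasp point (between the pads) lies 11 mm behind it (tips_ahead is the distance from the TCP to the fingertips, in mm); z points along the fingers, y is the line along which they close (so a half turn about z gives the same grasp; the last joint's range is limited). The gripper opens to 85 mm and grips with 20 to 120 N. Pads are 22 mm wide; open, the fingers measure 114 mm over their backs; the gripper's body (76 mm by 85 mm) begins 54 mm behind the grasp point. The pads swing forward as they close: fully open they stand 13 mm farther back than shut.
Start: joints at [-1.521, 0.259, 1.535, -0, 1.348, -0.203], TCP at [137.585, -532.518, 239.31] pointing down, gripper open.
Joint ranges: [-3.14, 3.14], [-0.91, 2.08], [0.19, 2.58], [-1.22, 4.36], [0.22, 2.71], [-3.12, 3.12]. Speed limits (rad/s): [2.57, 2.57, 3.14, 3.14, 3.14, 3.14].

INTERFACE

Orientations are given as a rotation vector (axis times angle).
In Python, from cell import * gives the robot as it stands.
- The arm moves only by the tool carry_out, never from a script. Its argument "rows" is a list that holds one entry, the list of rows, each a list of 7 numbers: the shift along the tool's x, y, z in mm, then the turn, a rotation vector about the tool's x, y, z in rad, then the closure, from 0 (fully open) to 1 (shut). A call has exactly 8 rows; each row shifts and turns the commanded pose from where the row before left it, along the tool's axes as they then stand; what a row does not reach is not made up. A row lasts 1/10 s, in which the tool goes at most 50 mm and 8.59 degrees, less where a joint would pass 70% of its speed; a pose out of reach is approached as far as the arm can. A call is refused whole if a number of a shift passes 50 or a number of a turn 0.15, either way. A call with a gripper value outside its range is refused whole. The fingers move at their own pace and stop on an object; "newtons" is the grip in N (left out, the last holds). Time passes only in rows, so rows that do not move let the fingers close, or fill a call up. It gives the time, the measured TCP pose, the force, the opening and the grip force at its end, in the units of the state.
- get_obs(): the state, without advancing time (a new reading comes with each control period).
- camera(name): name is "side" or "top" or "wrist"; returns a dict with "image" (384x512x3 uint8, blue, green, red), "fx", "fy", "cx", "cy" (pixels), "pose" (4x4, takes a point from camera to world coordinates); the wrist camera has in their place "T_tool_cam" (4x4, takes a point from camera to tool coordinates, whose origin is the TCP and whose axes are the flange's). Camera axes: x right, y up, looking along -z (the intrinsics and any distortion apply to the point x, -y, -z); pixel columns grow to the right and rows downward; lengths in mm; the calibration is good to about 2 mm. A picture is of the moment at which its call begins: read the wrist's pose just before it. There is no depth.
- sign_off(): hands the job in; it is judged then, once.
The state is a dict: "clock": time; "q": joint angles; "qvel": joint speeds; "effort": joint torques, N m; "tool_pos": TCP position; "eef_rot": TCP orientation; "ft_force": force on the tool from outside, world axes, zero at the start; "torque": the same for the moment, N m; "grip_width": opening from 0.0 (shut) to 1.0 (fully open); "gripper_force": force on a finger pad.
Only numpy, scipy, OpenCV 4.12 (cv2) and the standard library are available. Lean on these libraries where they do the work, as an engineer would, in place of code of your own. Each camera call takes 0.05 s, during which the arm holds its last target. There are 200 camera calls.

## Working session

There is one attempt and no reset: what is moved stays moved. The work goes in short steps, Python scripts to look and compute and a tool call to move; the robot and the scene stay as the last step left them, time stands still between calls to the robot, and variables do not carry over. Pictures are saved under pics/ and viewed, at most 10 in all, crops included, and the job is handed in when it is done.

Besides the shell and the picture viewer there is one more tool, called after "Emit:" as name([rows], argument=value, ...), one row to a line, values as JSON. carry_out: Moves the arm, as the interface text tells. Its arguments: {"type":"object","properties":{"rows":{"type":"array","items":{"type":"array","items":{"type":"array","items":{"type":"number"}}}},"newtons":{"type":"number"}},"required":["rows"]}

```bash
mkdir -p pics
cat > h.py <<'E'
from cell import *
import numpy as np, cv2
from scipy.spatial.transform import Rotation as R
E
python3 - <<'E'
from h import *
o=get_obs(); print(o)
for n in ("top","side"):
    c=camera(n); cv2.imwrite(f"pics/{n}0.png",c["image"]); print({k:v for k,v in c.items() if k!="image"})
a=[cv2.imread(f"pics/{n}0.png") for n in ("top","side")]
E
ls
```

```text
{'clock': 0.0, 'q': array([-1.52078881e+00,  2.59325873e-01,  1.53605620e+00, -5.41332676e-06,
        1.34801690e+00, -2.02796426e-01]), 'qvel': array([ 0.00075763, -0.00018522,  0.0003974 ,  0.00077359, -0.00145027,
       -0.00098815]), 'effort': array([ 2.69737611e-04, -4.46031904e+01, -2.90570211e+01, -1.95065004e-04,
        1.15511837e-02,  1.01493009e-05]), 'tool_pos': array([ 137.56287884, -531.99651406,  238.49469543]), 'eef_rot': array([-3.11474139e+00, -3.95821664e-01, -2.08161343e-04]), 'ft_force': array([ 0.5418727 , -0.76691117, -0.00817284]), 'torque': array([-0.01347329, -0.00440779, -0.0642645 ]), 'gripper_force': 0.0, 'grip_width': 1.0019450196747155}
{'fx': 375.2024155540535, 'fy': 375.2024155540535, 'cx': 261.733368495216, 'cy': 190.20551667403464, 'pose': array([[ 2.58835434e-02,  9.97135804e-01, -7.10649800e-02,
         4.72723962e+02],
       [-9.99481943e-01,  2.44530756e-02, -2.09258785e-02,
        -2.82263846e+01],
       [-1.91281853e-02,  7.15698002e-02,  9.97252163e-01,
         1.19828481e+03],
       [ 0.00000000e+00,  0.00000000e+00,  0.00000000e+00,
         1.00000000e+00]])}
{'fx': 418.15593040945697, 'fy': 418.15593040945697, 'cx': 255.16143144023002, 'cy': 191.478750267286, 'pose': array([[-9.51322980e-01,  1.87171106e-01, -2.44850086e-01,
         2.49192722e+02],
       [-3.07810967e-01, -6.16713348e-01,  7.24511597e-01,
         8.62191496e+02],
       [-1.53946793e-02,  7.64612073e-01,  6.44306900e-01,
         9.32066716e+02],
       [ 0.00000000e+00,  0.00000000e+00,  0.00000000e+00,
         1.00000000e+00]])}
h.py
pics
```

View pics/top0.png

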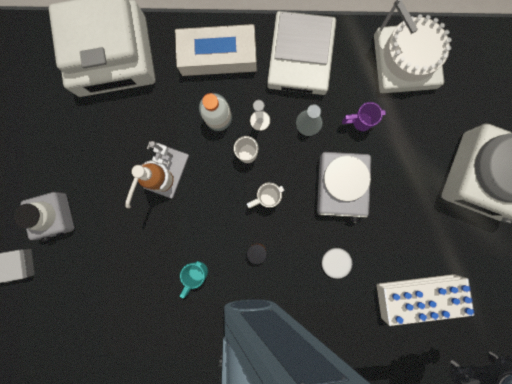

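View pics/side0.png

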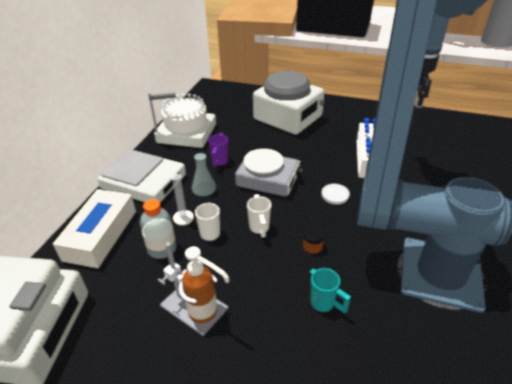

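The top view shows these candidates: white jug with handle (269,195), plain beaker (246,150), turquoise look-alike (193,276) and purple look-alike (369,117). I choose the white one at (269,195), with its handle toward (251,205). The dispenser is at (153,176) with its spout toward (128,205), and the stirrer plate is at (347,178).

Run:
```python
from h import *
t=cv2.imread("pics/top0.png"); s=cv2.imread("pics/side0.png")
def cr(i,x,y,w,h,f): return cv2.resize(i[y:y+h,x:x+w],(w*f,h*f),interpolation=cv2.INTER_CUBIC)
a=np.hstack([cr(t,230,170,65,50,6),cr(t,115,135,65,50,6)[:, :390]])
b=np.hstack([cr(s,235,185,65,50,6),cr(s,160,240,78,60,5)])
cv2.imwrite("pics/crop0.png",np.vstack([a,b]))
```

```text
(no output)
```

View pics/crop0.png

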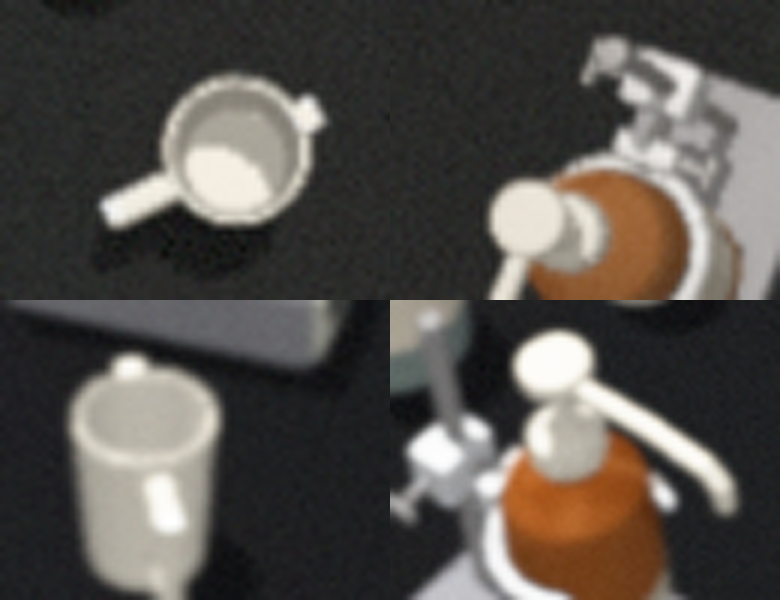

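The close crop confirms the white jug: rim centre near (269.3,195), handle end near (248.5,205), and a small lip opposite the handle. The pump cap is near (137.5,171.2), and the spout tip is near (128,205) in top and (227,281) in side.

```bash
cat >> h.py <<'E'
def load(c): return {k:np.array(v) for k,v in c.items()}
def ray(c,u,v,P=None):
    P=c["pose"] if P is None else P
    d=P[:3,:3]@np.array([(u-c["cx"])/c["fx"],-(v-c["cy"])/c["fy"],-1]); return P[:3,3],d/np.linalg.norm(d)
def onz(c,u,v,z,P=None):
    o,d=ray(c,u,v,P); return o+d*(z-o[2])/d[2]
def cross(c1,p1,c2,p2):
    o1,d1=ray(c1,*p1);o2,d2=ray(c2,*p2)
    s=np.linalg.lstsq(np.c_[d1,-d2],o2-o1,rcond=None)[0]; a,b=o1+s[0]*d1,o2+s[1]*d2
    return (a+b)/2,np.linalg.norm(a-b)
def blob(img,box,thr,near):
    x,y,w,h=box; m=((img[y:y+h,x:x+w].min(2)>thr)*255).astype(np.uint8)
    cs,_=cv2.findContours(m,cv2.RETR_EXTERNAL,cv2.CHAIN_APPROX_NONE)
    return max(cs,key=cv2.contourArea)+np.array([x,y])
E
python3 - <<'E'
from h import *
np.set_printoptions(precision=1,suppress=True)
t=camera("top");s=camera("side")
pl=cv2.fitEllipse(blob(t["image"],(315,145,62,65),185,None));print("plate",pl, onz(t,*pl[0],88))
pls=cv2.fitEllipse(blob(s["image"],(230,140,75,50),185,None));print("plate side",pls,onz(s,*pls[0],88))
cap=cv2.fitEllipse(blob(t["image"],(128,163,19,13),160,None));print("cap",cap,onz(t,*cap[0],236),onz(t,137.5,171.2,236))
print("capside",onz(s,(553-390)/5+160,(362-300)/5+240,236))
print("tip top",onz(t,127.5,206,203), "side",onz(s,227,281.5,201), cross(t,(127.5,206),s,(227,281)))
jr=onz(t,269.3,195,95); h=onz(t,248.6,205.3,86)
print("jug",jr,"side rim",onz(s,235+145/6,185+115/6,95),"handle end",h, np.linalg.norm((h-jr)[:2]))
for n,p,z in [("beaker",(246,149),95),("jar",(257,254),58),("teal",(193,276),95),("teal handle",(183,296),80),("flask",(310,122),60),("mb",(211,102),176),("cyl",(258,104),171),("dish",(337,263),17)]: print(n,onz(t,*p,z))
E
```

```text
plate ((346.9422912597656, 177.42520141601562), (44.27347946166992, 45.083194732666016), 148.95506286621094) [ 596.  -256.3   88. ]
plate side ((261.86309814453125, 160.91323852539062), (22.909067153930664, 43.237762451171875), 82.13249206542969) [ 598.  -248.4   88. ]
cap ((138.35780334472656, 170.57107543945312), (9.44978141784668, 14.359818458557129), 83.02204895019531) [584.6 313.8 236. ] [582.9 315.9 236. ]
capside [581.7 318.4 236. ]
tip top [492.6 350.  203. ] side [492.3 345.5 201. ] (array([491.7, 348.3, 206.6]), np.float64(1.6653281851604445))
jug [537.7 -27.7  95. ] side rim [537.6 -26.4  95. ] handle end [506.2  32.9  86. ] 68.35590350291993
beaker [673.   44.9  95. ]
jar [361.1   5.   58. ]
teal [296.1 188.5  95. ]
teal handle [234.9 218.7  80. ]
flask [ 767.7 -147.3   60. ]
mb [788.4 140.9 176. ]
cyl [786.9  10.  171. ]
dish [ 336.3 -242.7   17. ]
```

```bash
cat >> h.py <<'E'
np.set_printoptions(precision=1,suppress=True)
def plan(x,y,z,yaw,n):
    """rows to TCP x,y,z with tool-y at world angle yaw (deg), tool straight down, over n rows"""
    o=get_obs(); R0=R.from_rotvec(o["eef_rot"]); w=np.radians(yaw); ty=np.array([np.cos(w),np.sin(w),0]); tz=np.array([0,0,-1.])
    R1=R.from_matrix(np.c_[np.cross(ty,tz),ty,tz]); rv=(R0.inv()*R1).as_rotvec()
    d=np.array([x,y,z])-o["tool_pos"]; print("pos",o["tool_pos"],"yaw",np.degrees(np.arctan2(*R0.as_matrix()[[1,0],1])),"F",o["ft_force"],"t",o["clock"])
    print("turn/row",np.round(rv/n,4))
    for i in range(n):
        Ri=R0*R.from_rotvec(rv*i/n); print(np.round(Ri.inv().apply(d/n),1).tolist())
E
python3 - <<'E'
from h import *
import cell; print([k for k in dir(cell) if not k.startswith('_')], getattr(cell,'tips_ahead',None))
print(camera("wrist")["T_tool_cam"])
plan(507,32,190,27.5,16)
E
```

```text
['PlanningError', 'camera', 'get_obs', 'sign_off', 'tips_ahead'] 8.0
[[  -0.     0.9    0.3   81.9]
 [   1.     0.    -0.     0.9]
 [  -0.     0.3   -0.9 -134.9]
 [   0.     0.     0.     1. ]]
pos [ 137.5 -532.3  238.9] yaw -75.51835053375468 F [ 0.5 -0.5 -0.1] t 0.25
turn/row [-0.  -0.  -0.1]
[31.2, -28.4, 3.1]
[34.2, -24.7, 3.1]
[36.7, -20.7, 3.1]
[38.8, -16.5, 3.1]
[40.4, -12.0, 3.1]
[41.5, -7.4, 3.1]
[42.1, -2.7, 3.1]
[42.1, 2.0, 3.1]
[41.6, 6.7, 3.1]
[40.6, 11.4, 3.1]
[39.1, 15.8, 3.1]
[37.0, 20.1, 3.1]
[34.5, 24.2, 3.1]
[31.6, 27.9, 3.1]
[28.3, 31.2, 3.1]
[24.6, 34.2, 3.1]
```

Emit:
carry_out([
  [[31,-28.5,3,0,0,-0.1124,0],[34,-24.5,3,0,0,-0.1124,0],[36.5,-20.5,3,0,0,-0.1124,0],[39,-16.5,3,0,0,-0.1124,0],[40.5,-12,3,0,0,-0.1124,0],[41.5,-7.5,3,0,0,-0.1124,0],[42,-2.5,3,0,0,-0.1124,0],[42,2,3,0,0,-0.1124,0]],
])

```text
clock: 1.05
tool_pos: [322.7, -249.3, 215.3]
eef_rot: [2.631, 1.716, 0.0]
ft_force: [-0.2, -0.5, -0.0]
grip_width: 0.997
gripper_force: 0.0
```

Emit:
carry_out([
  [[41.5,6.5,3,0,0,-0.1124,0],[40.5,11.5,3,0,0,-0.1124,0],[39,16,3,0,0,-0.1124,0],[37,20,3,0,0,-0.1124,0],[34.5,24,3,0,0,-0.1124,0],[31.5,28,3,0,0,-0.1124,0],[28.5,31,3,0,0,-0.1124,0],[24.5,34,3,0,0,-0.1124,0]],
])

```text
clock: 1.85
tool_pos: [506.8, 32.7, 191.2]
eef_rot: [1.622, 2.69, -0.0]
ft_force: [0.5, -1.5, -0.0]
grip_width: 0.998
gripper_force: 0.0
```

```bash
cat >> h.py <<'E'
def wcam():
    o=get_obs(); c=camera("wrist"); P=np.eye(4); P[:3,:3]=R.from_rotvec(o["eef_rot"]).as_matrix(); P[:3,3]=o["tool_pos"]
    c["pose"]=P@c["T_tool_cam"]; return c
E
python3 - <<'E'
from h import *
plan(507,32,57,27.5,4)
c=wcam(); cv2.imwrite("pics/w1.png",c["image"]); np.savez("w1",**c)
E
```

```text
pos [506.8  32.7 191.2] yaw 27.810119661371374 F [ 0.5 -1.5 -0. ] t 1.85
turn/row [0. 0. 0.]
[-0.2, -0.0, 33.6]
[-0.2, -0.0, 33.6]
[-0.2, -0.0, 33.6]
[-0.2, -0.0, 33.6]
```

View pics/w1.png

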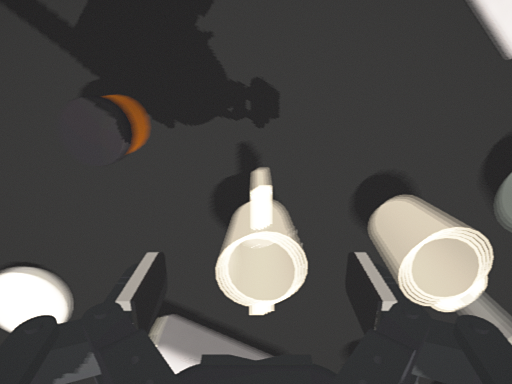

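The wrist view shows the jug rim centred near (262,269) between the fingers. The handle is straight up the image, with its outer end near (261,170–190) and the plain beaker clear at right (447,268).

Run:
```python
from h import *
c=dict(np.load("w1.npz"))
P=c["pose"]
def proj(p):
    q=P[:3,:3].T@(np.array(p)-P[:3,3]); return c["fx"]*q[0]/-q[2]+c["cx"], c["fy"]*-q[1]/-q[2]+c["cy"]
print("rim",onz(c,262,269,95))
j=np.array([537.5,-27]);d=np.array([np.cos(np.radians(117.5)),np.sin(np.radians(117.5))])
for r,z in ((0,95),(71.5,86),(71.5,26),(35,86)): print(r,z,proj([*(j+d*r),z]))
```

```text
rim [541.1 -24.7  95. ]
0 95 (np.float64(256.96570820673674), np.float64(269.41441666120147))
71.5 86 (np.float64(257.4709997199258), np.float64(185.91825966477575))
71.5 26 (np.float64(257.23988004275185), np.float64(167.0167932211844))
35 86 (np.float64(257.1896221541609), np.float64(227.29795591060136))
```

Emit:
carry_out([
  [[0,2.5,25,0,0,0,0],[0,0,30,0,0,0,0],[0,0,30,0,0,0,0],[0,0,25,0,0,0,0.3],[0,0,16,0,0,0,0.4],[0,0,8,0,0,0,0.5],[0,0,0,0,0,0,0.6],[0,0,0,0,0,0,0.65]],
], newtons=30)

```text
clock: 2.7
tool_pos: [508.8, 31.9, 58.0]
eef_rot: [1.629, 2.685, 0.001]
ft_force: [-0.1, 0.3, 0.2]
grip_width: 0.349
gripper_force: 0.0
```

Run:
```python
from h import *
o=get_obs();print(o["tool_pos"],o["ft_force"],o["grip_width"])
c=wcam(); s=camera("side")["image"]; cv2.imwrite("pics/w2.png",np.hstack([c["image"][:,128:400],cv2.resize(s[150:278,200:330],(390,384))]))
```

```text
[508.8  31.9  58. ] [-0.1  0.3  0.2] 0.34905585161873093
```

View pics/w2.png

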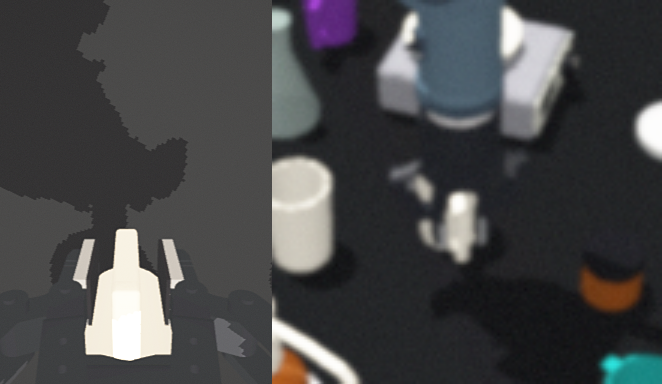

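The fingers straddle the handle, which sits at x≈127 between the pads at 94 and 163, so it is centred. I'll close and lift.

Emit:
carry_out([
  [[0,0,0,0,0,0,0.75],[0,0,0,0,0,0,0.85],[0,0,0,0,0,0,1],[0,0,0,0,0,0,1],[0,0,0,0,0,0,1],[0,0,-5,0,0,0,1],[0,0,-15,0,0,0,1],[0,0,-20,0,0,0,1]],
], newtons=40)

```text
clock: 3.6
tool_pos: [507.1, 32.3, 96.8]
eef_rot: [-1.628, -2.683, 0.002]
ft_force: [0.1, 0.2, 0.4]
grip_width: 0.134
gripper_force: 39.7
```

Run:
```python
from h import *
print(get_obs()["gripper_force"])
print("A");plan(430,230,98,60,8)
```

```text
39.69026081264019
A
pos [507.1  32.3  96.8] yaw 27.519006655774486 F [0.1 0.2 0.4] t 3.6
turn/row [-0.  -0.  -0.1]
[26.4, 2.9, -0.1]
[26.1, 4.7, -0.1]
[25.7, 6.6, -0.1]
[25.2, 8.4, -0.1]
[24.5, 10.1, -0.1]
[23.7, 11.8, -0.1]
[22.8, 13.5, -0.1]
[21.8, 15.1, -0.1]
```

Emit:
carry_out([
  [[10,1,0,0,0,-0.03,1],[26,3.5,0,0,0,-0.07,1],[28,5.5,0,0,0,-0.07,1],[28,8,0,0,0,-0.08,1],[28,11,0,0,0,-0.08,1],[28,13.5,0,0,0,-0.08,1],[26,15,0,0,0,-0.08,1],[22,15,0,0,0,-0.07,1]],
])

```text
clock: 4.4
tool_pos: [429.8, 231.1, 96.3]
eef_rot: [-0.815, -3.032, 0.001]
ft_force: [0.5, 0.3, -1.1]
grip_width: 0.132
gripper_force: 39.8
```

Run:
```python
from h import *
o=get_obs()
t=camera("top");s=camera("side"); cv2.imwrite("pics/ts3.png",np.hstack([cv2.resize(t["image"][130:270,90:220],(520,560))[:, :390],cv2.resize(s["image"][225:365,150:250],(400,560))]))
plan(432,368,98,71,8)
```

```text
pos [429.  232.2  96.3] yaw 59.96245757519879 F [-0.1  0.1 -0.9] t 4.5
turn/row [-0. -0. -0.]
[8.2, 14.9, -0.2]
[7.8, 15.1, -0.2]
[7.4, 15.3, -0.2]
[7.1, 15.4, -0.2]
[6.7, 15.6, -0.2]
[6.3, 15.8, -0.2]
[5.9, 15.9, -0.2]
[5.6, 16.0, -0.2]
```

View pics/ts3.png

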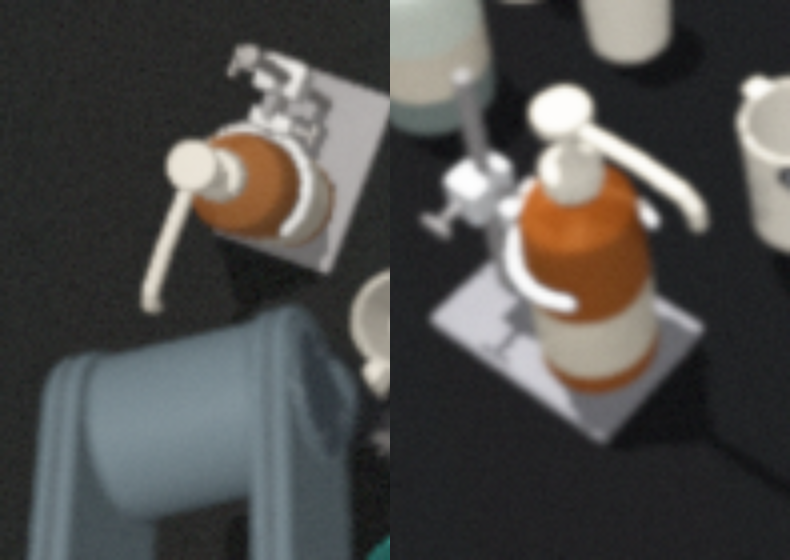

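The spout, cap and base plate are unchanged, and the upper arm is near the spout in the top view. I'll check how high the wrist bulk hangs before going in beside the spout.

Run:
```python
from h import *
s=camera("side"); im=s["image"].copy(); P=s["pose"]
o=get_obs()["tool_pos"]
for z in (0,100,200,250,300,350,400):
    q=P[:3,:3].T@(np.array([o[0],o[1],o[2]+z])-P[:3,3]); u=(int(s["fx"]*q[0]/-q[2]+s["cx"]),int(s["fy"]*-q[1]/-q[2]+s["cy"]))
    cv2.circle(im,u,2,(0,0,255),-1); cv2.putText(im,str(z),(u[0]+4,u[1]+4),0,.35,(0,255,255),1)
cv2.imwrite("pics/s4.png",im)
```

```text
(no output)
```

View pics/s4.png

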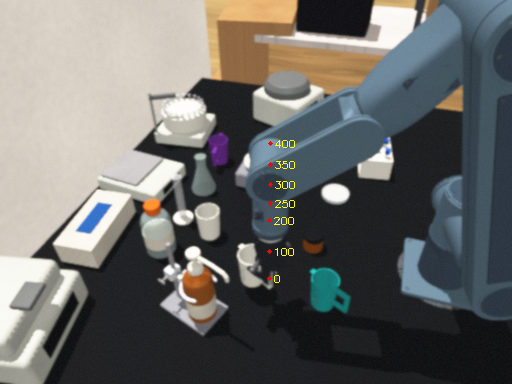

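The wrist's wide part starts about 240 mm above the TCP, so it clears the 236 mm pump. The jug hangs upright at (250,265). I'll go in.

Emit:
carry_out([
  [[6,12,0,0,0,-0.02,1],[8,16,0,0,0,-0.024,1],[8,17,0,0,0,-0.025,1],[7,17,0,0,0,-0.025,1],[7,17,0,0,0,-0.025,1],[7,17,0,0,0,-0.025,1],[6,16,0,0,0,-0.025,1],[6,12,0,0,0,-0.024,1]],
])

```text
clock: 5.35
tool_pos: [436.3, 366.0, 97.0]
eef_rot: [0.526, 3.097, 0.0]
ft_force: [0.5, 0.5, -1.0]
grip_width: 0.132
gripper_force: 39.7
```

Run:
```python
from h import *
plan(429,369.5,57.5,71,1)
s=camera("side");t=camera("top")
cv2.imwrite("pics/s5.png",np.vstack([cv2.resize(i,None,fx=5,fy=5,interpolation=cv2.INTER_CUBIC) for i in (s["image"][240:300,165:295],)]+[cv2.resize(t["image"][165:225,90:220],None,fx=5,fy=5,interpolation=cv2.INTER_CUBIC)]))
P=s["pose"]
z=get_obs()["tool_pos"]; print("jug lift",z[2]-58)
```

```text
pos [436.3 366.   97. ] yaw 70.7308045695598 F [ 0.5  0.5 -1. ] t 5.35
turn/row [ 0.  0. -0.]
[8.1, 0.8, 39.5]
jug lift 39.104535956279776
```

View pics/s5.png

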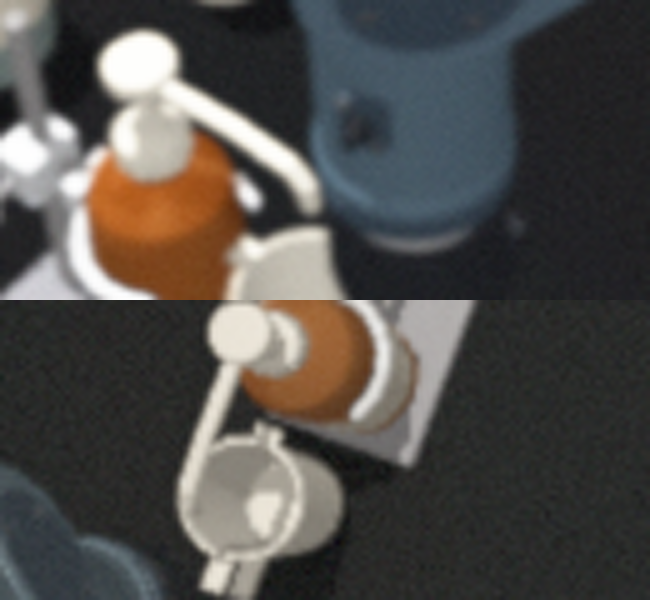

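In the top half, the jug rim is centred near (138,204.4) with its handle end near (132.8,220). The spout tip is seen at about (127.5,206), which is parallax from its greater height.

Run:
```python
from h import *
t=camera("top")
j=onz(t,138,204.4,134); h=onz(t,133,220,125); print(j,h,np.degrees(np.arctan2(*(h-j)[[1,0]])))
p=get_obs()["tool_pos"]; print(p-j, np.hypot(*(p-j)[:2]))
d=np.array([492-j[0],348-j[1],0]); print(R.from_rotvec(get_obs()["eef_rot"]).inv().apply(d))
```

```text
[499.3 346.2 134. ] [454.4 361.6 125. ] 161.07469894131614
[-63.6  19.2 -37. ] 66.45941958528003
[ 7.5 -0.7  0. ]
```

Lower gently with a 7.5 mm shift outward.

Emit:
carry_out([
  [[5,0,5,0,0,0,1],[2.5,0,10,0,0,0,1],[0,0,10,0,0,0,1],[0,0,6,0,0,0,1],[0,0,3,0,0,0,1],[0,0,2,0,0,0,1],[0,0,1.5,0,0,0,1],[0,0,1,0,0,0,1]],
])

```text
clock: 6.3
tool_pos: [429.1, 367.6, 58.9]
eef_rot: [0.527, 3.097, 0.0]
ft_force: [-0.2, -0.7, -1.0]
grip_width: 0.136
gripper_force: 39.7
```

Emit:
carry_out([
  [[0,0,0.5,0,0,0,1],[0,0,0.5,0,0,0,1],[0,0,0.3,0,0,0,1],[0,0,0.2,0,0,0,1],[0,0,0,0,0,0,1],[0,0,0,0,0,0,1],[0,0,0,0,0,0,1],[0,0,0,0,0,0,1]],
])

```text
clock: 7.1
tool_pos: [428.9, 367.7, 58.0]
eef_rot: [0.527, 3.096, 0.001]
ft_force: [-1.6, -0.8, 4.8]
grip_width: 0.137
gripper_force: 40.5
```

Contact with the bench. Before letting go, I'll measure the centring once more.

Run:
```python
from h import *
p=get_obs()["tool_pos"]; a=np.radians(-19.2); print("jug est",p[:2]+66*np.array([np.cos(a),np.sin(a)]))
t=camera("top")["image"]; c=camera("top")
cv2.imwrite("pics/t6.png",cv2.resize(t[165:225,90:220],None,fx=6,fy=6,interpolation=cv2.INTER_CUBIC))
```

```text
jug est [491.2 346. ]
```

View pics/t6.png

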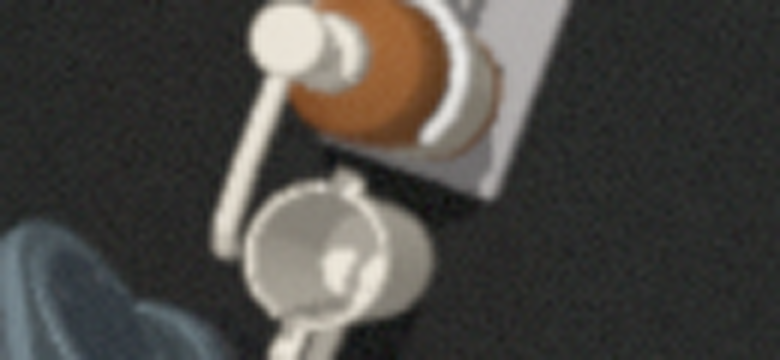

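The jug rim is centred near (142.5,207), with the spout end near (127.5,206).

Run:
```python
from h import *
t=camera("top"); print(onz(t,142.5,207,95),onz(t,127.5,205.8,201))
```

```text
[492.9 346.2  95. ] [493.2 350.7 201. ]
```

Emit:
carry_out([
  [[0,0,0,0,0,0,0.85],[0,0,0,0,0,0,0.75],[0,0,0,0,0,0,0.65],[0,0,0,0,0,0,0.6],[0,0,0,0,0,0,0.6],[0,0,-10,0,0,0,0.6],[0,0,-20,0,0,0,0.6],[0,0,-25,0,0,0,0.6]],
])

```text
clock: 8.05
tool_pos: [428.2, 367.1, 112.6]
eef_rot: [-0.527, -3.095, 0.002]
ft_force: [0.5, 0.5, 0.3]
grip_width: 0.4
gripper_force: 0.0
```

Emit:
carry_out([
  [[0,0,-30,0,0,0,0.6],[0,0,-40,0,0,0,0.6],[0,0,-40,0,0,0,0.6],[0,0,-40,0,0,0,0.8],[0,0,-30,0,0,0,1],[0,0,-5,0,0,0,1],[0,0,0,0,0,0,1],[0,0,0,0,0,0,1]],
])

```text
clock: 8.85
tool_pos: [428.2, 367.1, 296.2]
eef_rot: [-0.527, -3.095, 0.002]
ft_force: [-0.6, 0.3, -0.3]
grip_width: 0.002
gripper_force: 0.0
```

Run:
```python
from h import *
plan(583,316.5,265,71,5)
print(get_obs()["grip_width"])
```

```text
pos [428.2 367.1 296.2] yaw 70.66703697669745 F [-0.6  0.3 -0.3] t 8.85
turn/row [-0. -0. -0.]
[-32.6, 0.7, 6.2]
[-32.6, 0.7, 6.2]
[-32.6, 0.6, 6.2]
[-32.6, 0.6, 6.2]
[-32.6, 0.5, 6.2]
0.001747715831922817
```

Emit:
carry_out([
  [[-20,0.5,0,0,0,0,1],[-35,0.5,0,0,0,0,1],[-40,0.5,0,0,0,0,1],[-40,1,0,0,0,0,1],[-28,0.5,10,0,0,0,1],[0,0,18,0,0,0,1],[0,0,8,0,0,0,1],[0,0,0,0,0,0,1]],
])

```text
clock: 9.65
tool_pos: [582.8, 315.6, 258.1]
eef_rot: [-0.527, -3.092, 0.004]
ft_force: [0.2, -0.3, -0.3]
grip_width: 0.001
gripper_force: 0.0
```

Run:
```python
from h import *
plan(583,316.5,250,71,1)
c=wcam();s=camera("side")
cv2.imwrite("pics/p7.png",np.hstack([c["image"][184:384,100:412],cv2.resize(s["image"][215:315,150:290],(420,300))[:200]]))
```

```text
pos [582.8 315.6 258.1] yaw 70.64397333376053 F [ 0.2 -0.3 -0.3] t 9.65
turn/row [-0. -0. -0.]
[0.1, 1.0, 8.1]
```

View pics/p7.png

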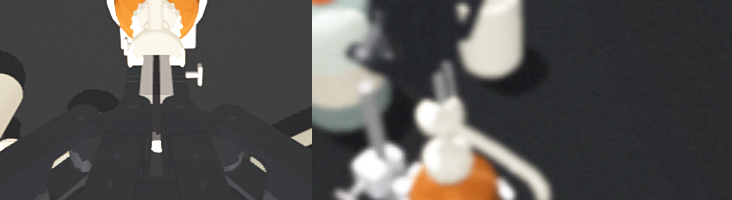

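The closed fingertips stand over the cap: centred laterally in the wrist view (156 vs 155), and over the cap in the side view. Pressing.

Emit:
carry_out([
  [[0,0.5,4,0,0,0,1],[0,0.5,5,0,0,0,1],[0,0,4,0,0,0,1],[0,0,4,0,0,0,1],[0,0,4,0,0,0,1],[0,0,4,0,0,0,1],[0,0,3,0,0,0,1],[0,0,0,0,0,0,1]],
])

```text
clock: 10.55
tool_pos: [583.8, 317.5, 234.2]
eef_rot: [0.527, 3.096, 0.001]
ft_force: [-3.5, 0.2, 7.8]
grip_width: 0.0
gripper_force: 3.6
```

Emit:
carry_out([
  [[0,0,3,0,0,0,1],[0,0,3,0,0,0,1],[0,0,2,0,0,0,1],[0,0,2,0,0,0,1],[0,0,1,0,0,0,1],[0,0,1,0,0,0,1],[0,0,0,0,0,0,1],[0,0,0,0,0,0,1]],
])

```text
clock: 11.35
tool_pos: [583.9, 317.6, 225.9]
eef_rot: [0.526, 3.093, 0.003]
ft_force: [-8.1, -2.1, 19.9]
grip_width: 0.001
gripper_force: 10.1
```

Emit:
carry_out([
  [[0,0,1,0,0,0,1],[0,0,1,0,0,0,1],[0,0,0,0,0,0,1],[0,0,0,0,0,0,1],[0,0,0,0,0,0,1],[0,0,0,0,0,0,1],[0,0,0,0,0,0,1],[0,0,0,0,0,0,1]],
])

```text
clock: 12.15
tool_pos: [584.0, 317.6, 225.9]
eef_rot: [0.526, 3.092, 0.004]
ft_force: [-10.8, -3.1, 27.2]
grip_width: -0.001
gripper_force: 13.9
```

At the stop: 2 mm more command added force (27 N) but no travel. Let it come up and clear away.

Emit:
carry_out([
  [[0,0,-4,0,0,0,1],[0,0,-6,0,0,0,1],[0,0,-8,0,0,0,1],[0,0,-8,0,0,0,1],[0,0,-10,0,0,0,1],[0,0,-15,0,0,0,1],[0,0,-20,0,0,0,1],[0,0,-10,0,0,0,1]],
])

```text
clock: 12.95
tool_pos: [584.5, 317.4, 302.0]
eef_rot: [0.527, 3.095, 0.001]
ft_force: [-0.4, 0.9, -0.3]
grip_width: -0.002
gripper_force: 0.0
```

Run:
```python
from h import *
plan(429,367.7,295,71,5)
s=camera("side")
cap=blob(s["image"],(180,240,25,25),150,None); print(cv2.minEnclosingCircle(cap))
a=cv2.imread("pics/side0.png"); print(cv2.minEnclosingCircle(blob(a,(180,240,25,25),150,None)))
print(np.abs(a[265:290,205:235].astype(int)-s["image"][265:290,205:235]).max(2).mean())
```

```text
pos [584.5 317.4 302. ] yaw 70.66143854373057 F [-0.4  0.9 -0.3] t 12.95
turn/row [ 0.  0. -0.]
[32.7, -0.8, 1.3]
[32.7, -0.8, 1.3]
[32.7, -0.7, 1.4]
[32.7, -0.7, 1.4]
[32.7, -0.7, 1.4]
((194.5, 256.5), 11.510964393615723)
((194.5, 257.0), 11.236202239990234)
23.688
```

The cap is back up, at the same pixel as at the start. Back to the handle.

Emit:
carry_out([
  [[22,0,0,0,0,0,0.6],[38,-1,0,0,0,0,0.6],[42,-1,0,0,0,0,0.6],[38,-1,0,0,0,0,0.6],[23.5,-1,2,0,0,0,0.6],[0,0,30,0,0,0,0.6],[0,0,40,0,0,0,0.6],[0,0,30,0,0,0,0.6]],
])

```text
clock: 13.8
tool_pos: [427.1, 367.4, 196.0]
eef_rot: [-0.526, -3.096, 0.002]
ft_force: [0.5, 0.2, -0.1]
grip_width: 0.397
gripper_force: 0.0
```

Run:
```python
from h import *
plan(428.9,367.7,58,71,1)
```

```text
pos [427.1 367.4 196. ] yaw 70.70812984501966 F [ 0.5  0.2 -0.1] t 13.8
turn/row [-0. -0. -0.]
[-1.7, 1.1, 138.0]
```

Emit:
carry_out([
  [[-1.5,1,25,0,0,0,0.6],[0,0,35,0,0,0,0.6],[0,0,35,0,0,0,0.6],[0,0,25,0,0,0,0.6],[0,0,12,0,0,0,0.6],[0,0,6,0,0,0,0.6],[0,0,0,0,0,0,0.75],[0,0,0,0,0,0,0.85]],
])

```text
clock: 14.6
tool_pos: [430.9, 368.6, 61.5]
eef_rot: [0.527, 3.095, 0.002]
ft_force: [0.8, -0.3, -0.0]
grip_width: 0.155
gripper_force: 0.0
```

Emit:
carry_out([
  [[0,0,0,0,0,0,1],[0,0,0,0,0,0,1],[0,0,0,0,0,0,1],[0,0,0,0,0,0,1],[0,0,-5,0,0,0,1],[0,0,-10,0,0,0,1],[0,0,-15,0,0,0,1],[0,0,-15,0,0,0,1]],
], newtons=40)

```text
clock: 15.4
tool_pos: [429.8, 367.9, 106.0]
eef_rot: [-0.527, -3.096, 0.001]
ft_force: [0.1, -0.1, 0.1]
grip_width: 0.132
gripper_force: 41.8
```

Run:
```python
from h import *
print(get_obs()["grip_width"])
plan(430,210,102,60,8)
```

```text
0.13217913689972546
pos [429.8 367.9 106. ] yaw 70.66574130289166 F [ 0.1 -0.1  0.1] t 15.4
turn/row [-0. -0.  0.]
[-6.6, -18.6, 0.5]
[-7.0, -18.5, 0.5]
[-7.4, -18.3, 0.5]
[-7.8, -18.1, 0.5]
[-8.3, -17.9, 0.5]
[-8.7, -17.7, 0.5]
[-9.1, -17.5, 0.5]
[-9.5, -17.3, 0.5]
```

Emit:
carry_out([
  [[-4,-10,-1,0,0,0.02,1],[-7,-18,-1,0,0,0.02,1],[-8,-21,-1,0,0,0.02,1],[-9,-22,-1,0,0,0.03,1],[-9,-22,-5,0,0,0.03,1],[-10,-21,-15,0,0,0.03,1],[-10,-18,-20,0,0,0.03,1],[-8,-12,-20,0,0,0.01,1]],
])

```text
clock: 16.2
tool_pos: [429.4, 207.7, 169.1]
eef_rot: [-0.823, -3.03, 0.002]
ft_force: [0.2, 1.0, -0.5]
grip_width: 0.131
gripper_force: 41.8
```

Run:
```python
from h import *
plan(538,-219.5,205,60,12)
```

```text
pos [429.4 207.7 169.1] yaw 59.62145326331012 F [ 0.2  1.  -0.5] t 16.2
turn/row [-0. -0. -0.]
[-25.8, -26.1, -3.0]
[-25.8, -26.2, -3.0]
[-25.8, -26.2, -3.0]
[-25.8, -26.2, -3.0]
[-25.8, -26.2, -3.0]
[-25.7, -26.2, -3.0]
[-25.7, -26.2, -3.0]
[-25.7, -26.2, -3.0]
[-25.7, -26.3, -3.0]
[-25.7, -26.3, -3.0]
[-25.7, -26.3, -3.0]
[-25.7, -26.3, -3.0]
```

Emit:
carry_out([
  [[-8,-8,-8,0,0,0,1],[-14,-14,-10,0,0,0,1],[-20,-20,-10,0,0,0,1],[-24,-24,-8,0,0,0,1],[-25,-25,0,0,0,0,1],[-25,-25,0,0,0,0,1],[-25,-25,0,0,0,0,1],[-25,-25,0,0,0,0,1]],
])

```text
clock: 17.0
tool_pos: [490.0, -18.8, 204.5]
eef_rot: [-0.819, -3.032, -0.0]
ft_force: [0.6, 1.2, -0.8]
grip_width: 0.133
gripper_force: 41.8
```

Emit:
carry_out([
  [[-25,-25,0,0,0,0,1],[-25,-25,0,0,0,0,1],[-25,-26,0,0,0,0,1],[-24,-25,0,0,0,0,1],[-20,-22,0,0,0,0,1],[-14,-14,0,0,0,0,1],[-8,-8,0,0,0,0,1],[-2,-2,0,0,0,0,1]],
])

```text
clock: 17.8
tool_pos: [539.9, -216.8, 204.7]
eef_rot: [-0.82, -3.032, -0.001]
ft_force: [1.0, -0.7, -0.8]
grip_width: 0.135
gripper_force: 41.8
```

Run:
```python
from h import *
t=camera("top")
plan(539,-219.5,165,60,1)
cv2.imwrite("pics/t8.png",cv2.resize(t["image"][140:230,290:400],None,fx=6,fy=6,interpolation=cv2.INTER_CUBIC))
```

```text
pos [ 539.9 -216.3  204.8] yaw 59.75815041122347 F [ 1.   0.3 -2. ] t 17.85
turn/row [ 0. -0. -0.]
[-0.9, -3.2, 39.8]
```

View pics/t8.png

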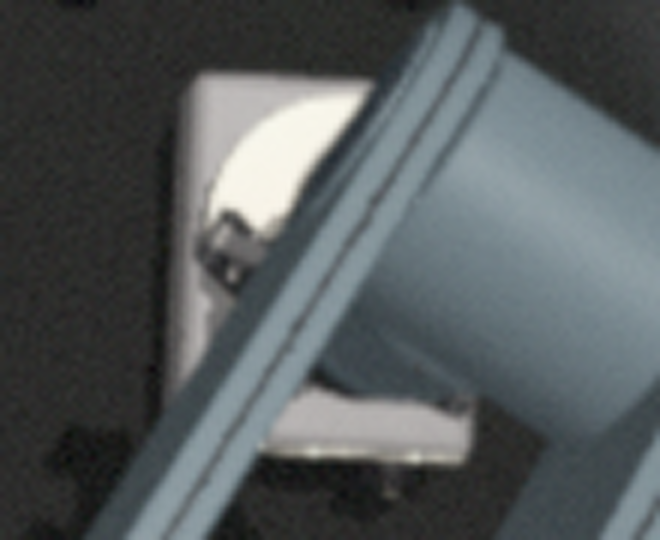

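The arm hides the jug from above, so I place it by the known hand–jug offset. I'll settle the plate centre from the first pictures, numerically.

Run:
```python
from h import *
t=camera("top");s=camera("side");T=cv2.imread("pics/top0.png");S=cv2.imread("pics/side0.png")
for th in (170,200,215):
    e=cv2.fitEllipse(blob(T,(315,145,62,65),th,None)); b=cv2.boundingRect(blob(S,(238,140,55,50),th,None)); print(th,e,onz(t,*e[0],88)[:2],"side box",b)
def proj(c,p):
    P=c["pose"];q=P[:3,:3].T@(np.array(p)-P[:3,3]); return c["fx"]*q[0]/-q[2]+c["cx"],-c["fy"]*q[1]/-q[2]+c["cy"]
a=np.linspace(0,6.28,60)
for y in (-250,-254,-258):
    p=np.array([proj(s,[596.5+67.5*np.cos(k),y+67.5*np.sin(k),88]) for k in a]); print(y,p.min(0),p.max(0))
```

```text
170 ((345.3368835449219, 179.89047241210938), (50.416725158691406, 59.44188690185547), 9.851492881774902) [ 588.5 -251.6] side box (238, 149, 55, 35)
200 ((346.7836608886719, 177.61361694335938), (43.3986701965332, 44.19305419921875), 132.2047576904297) [ 595.4 -255.8] side box (244, 149, 40, 23)
215 ((346.7650451660156, 177.6202850341797), (42.21907043457031, 43.183570861816406), 116.61196899414062) [ 595.4 -255.8] side box (244, 150, 39, 22)
-250 [242.8 149.5] [282.1 172.7]
-254 [243.1 148.9] [282.4 172. ]
-258 [243.5 148.3] [282.7 171.3]
```

Run:
```python
from h import *
plan(539,-221.8,149,60,1)
```

```text
pos [ 539.7 -215.   205.1] yaw 59.8232024998422 F [ 0.6  0.  -1.3] t 17.95
turn/row [ 0. -0. -0.]
[-2.8, -6.3, 56.1]
```

Emit:
carry_out([
  [[-1.5,-3,5,0,0,0,1],[-1.5,-3.5,10,0,0,0,1],[0,0,12,0,0,0,1],[0,0,10,0,0,0,1],[0,0,6,0,0,0,1],[0,0,3,0,0,0,1],[0,0,2,0,0,0,1],[0,0,1,0,0,0,1]],
])

```text
clock: 18.75
tool_pos: [539.4, -223.3, 156.3]
eef_rot: [0.819, 3.033, -0.0]
ft_force: [0.1, -0.1, -1.2]
grip_width: 0.133
gripper_force: 41.8
```

Emit:
carry_out([
  [[0,1,1,0,0,0,1],[0,0,1,0,0,0,1],[0,0,1,0,0,0,1],[0,0,1,0,0,0,1],[0,0,1,0,0,0,1],[0,0,0.5,0,0,0,1],[0,0,0.5,0,0,0,1],[0,0,0,0,0,0,1]],
])

```text
clock: 19.55
tool_pos: [539.8, -222.4, 150.2]
eef_rot: [-0.819, -3.033, -0.0]
ft_force: [-0.2, 0.2, -0.3]
grip_width: 0.131
gripper_force: 41.8
```

Emit:
carry_out([
  [[0,0,0.5,0,0,0,1],[0,0,0.5,0,0,0,1],[0,0,0.4,0,0,0,1],[0,0,0.3,0,0,0,1],[0,0,0.3,0,0,0,1],[0,0,0,0,0,0,1],[0,0,0,0,0,0,1],[0,0,0,0,0,0,1]],
])

```text
clock: 20.35
tool_pos: [539.7, -222.5, 149.5]
eef_rot: [0.819, 3.032, -0.001]
ft_force: [-5.0, 1.0, 8.1]
grip_width: 0.135
gripper_force: 43.0
```

Contact at 8 N. I'll ease up 1 mm, release and rise.

Emit:
carry_out([
  [[0,0,-0.6,0,0,0,1],[0,0,-0.4,0,0,0,1],[0,0,0,0,0,0,0.85],[0,0,0,0,0,0,0.75],[0,0,0,0,0,0,0.6],[0,0,0,0,0,0,0.6],[0,0,0,0,0,0,0.6],[0,0,-5,0,0,0,0.6]],
])

```text
clock: 21.15
tool_pos: [539.4, -222.1, 153.7]
eef_rot: [-0.818, -3.032, -0.001]
ft_force: [-0.2, 0.4, 0.1]
grip_width: 0.402
gripper_force: 0.0
```

Emit:
carry_out([
  [[0,0,-15,0,0,0,0.6],[0,0,-25,0,0,0,0.6],[0,0,-30,0,0,0,0.6],[0,0,-35,0,0,0,0.6],[20,0,-35,0,0,0,0.6],[50,0,-20,0,0,0,0.6],[50,0,0,0,0,0,0.6],[50,0,0,0,0,0,0.6]],
])

```text
clock: 21.95
tool_pos: [394.8, -138.0, 313.8]
eef_rot: [0.818, 3.031, -0.001]
ft_force: [-0.0, -0.1, 0.9]
grip_width: 0.401
gripper_force: 0.0
```

Emit:
carry_out([
  [[40,30,0,0,0,0,0.6],[20,40,0,0,0,0,0.6],[0,45,0,0,0,0,0.6],[0,45,0,0,0,0,0.6],[0,45,0,0,0,0,0.6],[0,30,0,0,0,0,0.6],[0,0,0,0,0,0,0.6],[0,0,0,0,0,0,0.6]],
])

```text
clock: 22.75
tool_pos: [462.2, 94.9, 312.9]
eef_rot: [-0.816, -3.033, 0.001]
ft_force: [-0.3, -0.3, -0.6]
grip_width: 0.398
gripper_force: 0.0
```

Run:
```python
from h import *
o=get_obs();print(o["tool_pos"],o["ft_force"],o["clock"])
t=camera("top")["image"]; c=camera("top"); s=camera("side"); S0=cv2.imread("pics/side0.png");T0=cv2.imread("pics/top0.png")
# jug vs bare plate: difference to the first pictures
for n,a,b,cc,box in (("top",T0,t,c,(310,140,80,80)),("side",S0,s["image"],s,(225,105,85,90))):
    x,y,w,h=box; m=(np.abs(a[y:y+h,x:x+w].astype(int)-b[y:y+h,x:x+w]).max(2)>22).astype(np.uint8)
    print(n); [print(''.join('.#'[v] for v in r)) for r in m[::2]]
```

```text
[462.2  94.9 312.9] [-0.3 -0.3 -0.6] 22.75
top
................................................................................
................................................................................
................................................................................
................................................................................
................................................................................
................................................................................
................................................................................
................................................................................
................................................................................
................................................................................
...................................................#............................
.........................................######......#..........................
.....................................##############.............................

[... 5361 characters left out ...]
............
.............#.#.##.####.###########..########..########.....######..................
...........#.#####..#.##.....##.####.....###....##################...................
.............##.#..#...#..#..##.##.##.#...###.#..#.###############...................
..............##...#.#.#....#.....#......#.########.#.###########....................
..........................#.#...#.######.##..##.##....##.#######.....................
........................................##.##...#.#.....#########....................
........................................#..###....#####.#.#.####.....................
..............................####.................#.....##..###.....................
```

Run:
```python
from h import *
c=camera("top"); P=c["pose"]
q=P[:3,:3].T@(np.array([596.7,-255.7,183])-P[:3,3]); print("pred",c["fx"]*q[0]/-q[2]+c["cx"],-c["fy"]*q[1]/-q[2]+c["cy"])
g=cv2.cvtColor(cv2.resize(c["image"][140:220,310:390],None,fx=4,fy=4,interpolation=cv2.INTER_CUBIC),cv2.COLOR_BGR2GRAY)
h=cv2.HoughCircles(g,cv2.HOUGH_GRADIENT_ALT,1.5,20,param1=80,param2=0.5,minRadius=42,maxRadius=62)
for x,y,r in ([] if h is None else h[0]): u,v=310+x/4,140+y/4; print(u,v,r/4,onz(c,u,v,183))
```

```text
pred 354.00184019634025 173.4504990285978
354.625 174.5 11.711173 [ 593.9 -257.4  183. ]
```

```bash
python3 -c "
from cell import *
print(sign_off())"
```

```text
the job is handed in; nothing more can be done
None
```

The jug went under the spout, the pump was pressed to its stop and came fully up, and the jug now stands within about 3 mm of the plate's centre; handed in at about 23 s, though I viewed 11 pictures, one over the limit of 10.

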